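# Set out the stamping place

## Task

Set out the stamping place: stand the little round tin in the middle of the square wooden dish and lay one of the two stamp blocks flat across the middle of its top; on the paddle board, lay the square rib flat crosswise near the end away from the handle, about 1 cm in from that end, and the other stamp crosswise midway between the rib and the start of the handle, both centred across the board's width. Lay the ruler on the bench behind the board (the side away from the robot), parallel to the board's far long edge with a gap of about 2 cm, and centred on the board's whole length, handle included. Leave the hump mould, the kidney-shaped rib and the clay lump where they are.

Things in the scene. Friction and masses are not known exactly. Their poses are not given: they have to be found in the camera images.
- board: grey-brown wooden paddle board lying fixed on the bench, 260 mm long (its y) with its handle, 104 mm wide (its x), 12 mm thick, the top flat. Origin at the centre of its underside, midway along the whole length and the width. The narrower handle is at the +y end, about 57 mm long: it starts about 73 mm from the origin. The plain end is 130 mm from the origin towards -y. Its +x side is always the far side from the robot; it may be turned up to 0.3 rad.
- dish: shallow square wooden dish, fixed on the bench, 97 x 97 mm, 17 mm high to the rim; flat inner floor about 84 mm square, 6 mm above the bench. Origin at the centre of its underside, z up.
- tin: little black round tin, 36 mm in diameter, 21 mm high, closed and flat on top, 30 g; origin at the centre of its underside, z up.
- stamp_a: pale beech stamp block with a small dark mark on top, 55 (its x) x 22 (its y) x 21 mm high, 28 g; origin at the centre of its underside, z up. The two stamps are the same size and either may go to either place.
- stamp_b: pale beech stamp block with a small dark mark on top, 55 (its x) x 22 (its y) x 21 mm high, 28 g; origin at the centre of its underside, z up. The two stamps are the same size and either may go to either place.
- rib: square throwing rib: a flat oblong wooden plate with rounded corners, 60 (its x) x 98 (its y) x 8 mm thick, 25 g; origin at the centre of its underside.
- straightedge: ruler: a narrow straight bar, 18 (its x) x 165 (its y) x 9 mm thick, light; origin at the centre of its underside.
- mould: bystander: wooden hump mould, a rounded square block 72 x 72 x 34 mm; origin at the centre of its underside. Stays where it is.
- kidney: bystander: kidney rib, a flat rounded wooden plate 70 x 110 x 8 mm; origin at the centre of its underside. Stays where it is.
- lump: bystander: brown lump of clay, 73 x 68 x 45 mm; origin at the centre of its underside. Stays where it is.

How it is judged:
By the outcome, as a careful person would: the job done as asked, in the order asked, and still so for the second after the job is handed in, with the robot touching nothing.
It also fails if it takes over 115 s, if anything falls off the work surface, if the arm or the gripper's body presses on something with over 40 N, if the wrist force passes 120 N, or if a joint passes its speed limit or range.

## Robot

A 6-joint arm with a two-finger parallel gripper is mounted at the origin on a cart in front of the work surface, level with it; the furniture and walls round the work are solid. World frame = base frame: x ahead of the robot, y to its left, z up, the work surface at z = 0. Lengths are in mm, angles in degrees, forces in N, time in s.
With the tool pointing down it reaches from about 350 to 775 mm from the base axis. Payload 7.3 kg.
Tool frame: the origin (TCP) lies at the very end of the fingers, on their centre line; the grasp point (between the pads) lies 19 mm behind it; z points along the fingers, y is the line along which they close (so a half turn about z gives the same grasp; the last joint's range is limited). The gripper opens to 92 mm and grips with 3 to 60 N. Pads are 19 mm wide; open, the fingers measure 130 mm over their backs; the gripper's body (75 mm by 190 mm) begins 47 mm behind the grasp point.
Start: joints at [59.244, 19.595, 87.324, -0, 73.075, -8.365], TCP at [199.976, 485.445, 197.941] pointing down, gripper open.
Joint ranges: [-145.02, 145.02], [-44.19, 115.74], [2.07, 154.8], [-57.11, 237.11], [16.16, 152.29], [-177.93, 177.93]. Speed limits (degrees/s): [147.25, 147.25, 180, 180, 180, 180].

## Interface

Orientations are given as [roll, pitch, yaw] about the fixed x, y, z axes, in that order (R = Rz(yaw) Ry(pitch) Rx(roll)).
In Python, from cell import readout, imaging, ctrl gives the robot as it stands.
- The arm moves only by the tool drive_tool, never from a script. Its argument "increments" is a list of rows, each a list of 7 numbers: the gripper command: -1 is fully open, 1 is shut, values between are in proportion, then the shift along the tool's x, y, z in m, then the turn, a rotation vector about the tool's x, y, z in degrees. In form: [[gripper, tx, ty, tz, wx, wy, wz], ...]. A call has 1 to 12 rows; each row is the pose to reach, as a shift and turn from the pose commanded when the call began, along the tool's axes at that moment; what a row does not reach only later rows make up. A row lasts 1/8 s, in which the tool goes at most 62.5 mm and 10.7 degrees, less where a joint would pass 70% of its speed; a pose out of reach is approached as far as the arm can. A call with a gripper value outside its range is refused whole. The fingers move at their own pace and stop on an object; "squeeze" is the grip in N (left out, the last holds). Time passes only in rows, so rows that repeat a pose let the fingers close. It gives the time, the measured TCP pose, the force, the opening and the grip force at its end, in the units of the state.
- readout.state(): the state, without advancing time (a new reading comes with each control period).
- imaging.camera(name): name is "scene" or "side" or "wrist"; returns a dict with "color" (420x560x3 uint8, red, green, blue), "fx", "fy", "cx", "cy" (pixels), "D" ([k1, k2, p1, p2, k3] as OpenCV has them; the pictures are not rectified), "eye" and "rotation" of the camera in the world. Camera axes: x right, y up, looking along -z (the intrinsics and any distortion apply to the point x, -y, -z); pixel columns grow to the right and rows downward; lengths in mm; the calibration is good to about 2 mm. A picture is of the moment at which its call begins. There is no depth.
- ctrl.sign_off(): hands the job in; it is judged then, once.
The state is a dict: "time_s": time; "q": joint angles; "joint_velocities": joint speeds; "joint_efforts": joint torques, N m; "position": TCP position; "eef_rot": TCP orientation; "wrist_force": force on the tool from outside, world axes, zero at the start; "moment": the same for the moment, N m; "opening": finger opening in mm; "finger_force": force on a finger pad.
Only numpy, scipy, OpenCV 4.12 (cv2) and the standard library are available. Lean on these libraries where they do the work, as an engineer would, in place of code of your own. Each camera call takes 0.05 s, during which the arm holds its last target. There are 200 camera calls.

## Working session

There is one attempt and no reset: what is moved stays moved. The work goes in short steps, Python scripts to look and compute and a tool call to move; the robot and the scene stay as the last step left them, time stands still between calls to the robot, and variables do not carry over. Pictures are saved under pics/ and viewed, at most 14 in all, crops included, and the job is handed in when it is done.

Besides the shell and the picture viewer there is one more tool, called after ">>>" in YAML: its name, and indented under it one key for each argument. drive_tool: Moves the arm, as the interface text tells. Its arguments: {"type":"object","properties":{"increments":{"type":"array"},"squeeze":{"type":"number"}},"required":["increments"]}

```bash
ls; mkdir -p pics; python3 - <<'E'
from cell import readout, imaging
import cv2,pickle
print(readout.state())
for n in("scene","side","wrist"):
    d=imaging.camera(n); pickle.dump(d,open(f"pics/{n}0.pkl","wb"))
    cv2.imwrite(f"pics/{n}0.png",d["color"][:,:,::-1]); print(n,d["eye"],d["rotation"],d["fx"],d["D"])
E
```

```text
pics
{'time_s': 0.0, 'q': array([ 5.92424470e+01,  1.96379102e+01,  8.73779468e+01,  6.29923810e-04,
        7.30737613e+01, -8.36410265e+00]), 'joint_velocities': array([-0.05101816, -0.01087603, -0.0859945 ,  0.00793089,  0.04268591,
       -0.00459308]), 'joint_efforts': array([-2.00930222e-04, -4.31235301e+01, -2.44222283e+01,  7.18464120e-02,
        5.57242404e-02, -6.44187321e-05]), 'position': array([199.73947599, 485.03026923, 197.2272813 ]), 'eef_rot': array([-1.79911423e+02, -1.36320980e-02,  1.57606355e+02]), 'wrist_force': array([ 0.29099012,  0.44769295, -0.52649943]), 'moment': array([-0.01933786,  0.05094371,  0.04858201]), 'finger_force': 0.0, 'opening': 91.91786722011547}
scene [-263.05200613 -647.26813739  647.13424313] [ 58.87451323  -1.36543787 -50.7403206 ] 434.8532465633885 [-0.06019901  0.          0.          0.          0.        ]
side [ 596.57693322 1021.33298009  960.56698913] [ 47.6086372    0.57394825 175.82561183] 412.4589285138507 [-0.0895801  0.         0.         0.         0.       ]
wrist [135.18551803 511.93290409 383.80638231] [-14.96019773   0.11863386  67.59234854] 366.0901596631472 [-0.0301191  0.         0.         0.         0.       ]
```

View pics/scene0.png

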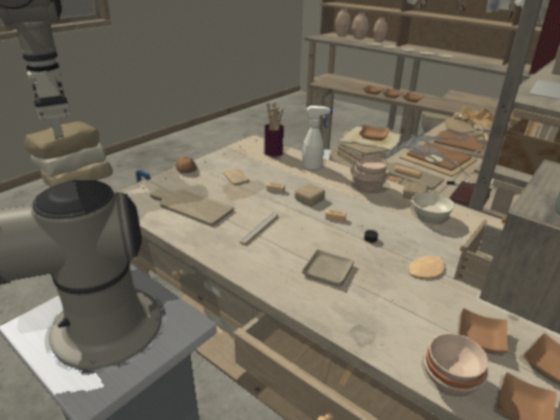

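View pics/side0.png

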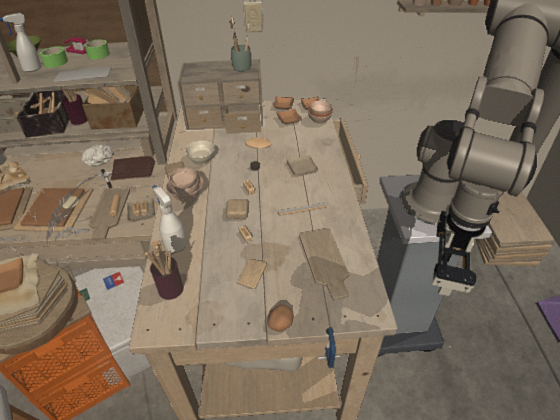

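The scene view shows the board (195,205), rib (235,177), stamps (275,187) and (336,215), mould (310,195), ruler (260,228), dish (330,267), tin (371,236), kidney (427,267) and lump (185,163). The side view shows the same things: board (323,265), rib (252,274), stamps (249,187) and (246,233), ruler (302,209), dish (302,166), tin (255,166).

```bash
cat > h.py <<'E'
import numpy as np, cv2, pickle
from scipy.spatial.transform import Rotation as R
def Rm(e): return R.from_euler('xyz',e,degrees=True)
def K(d): return np.array([[d["fx"],0,d["cx"]],[0,d["fy"],d["cy"]],[0,0,1.]])
def ray(d,uv,z):
    p=cv2.undistortPoints(np.array(uv,float).reshape(-1,1,2),K(d),np.array(d["D"]))[:,0]
    v=Rm(d["rotation"]).apply(np.c_[p[:,0],-p[:,1],-np.ones(len(p))])
    z=np.broadcast_to(z,len(p)); s=(z-d["eye"][2])/v[:,2]
    return np.array(d["eye"])+v*s[:,None]
def proj(d,P):
    c=Rm(d["rotation"]).inv().apply(np.atleast_2d(P)-d["eye"])*[1,-1,-1]
    return cv2.projectPoints(c,np.zeros(3),np.zeros(3),K(d),np.array(d["D"]))[0][:,0]
def snap(n,tag):
    from cell import imaging
    d=imaging.camera(n); pickle.dump(d,open(f"pics/{tag}.pkl","wb")); cv2.imwrite(f"pics/{tag}.png",d["color"][:,:,::-1]); return d
def load(t): return pickle.load(open(f"pics/{t}.pkl","rb"))
def move(target,yaw=None,st=None):
    """increments in tool axes (m, deg) from current measured pose to target TCP, tool down"""
    from cell import readout
    st=st or readout.state(); r=Rm(st["eef_rot"])
    t=r.inv().apply(np.array(target)-st["position"])/1000
    w=np.zeros(3)
    if yaw is not None: w=(r.inv()*Rm([180,0,yaw])).as_rotvec(degrees=True)
    print("t",np.round(st["time_s"],2),"pos",np.round(st["position"],1),"rot",np.round(st["eef_rot"],1),"-> inc",np.round(t,4),np.round(w,1))
E
python3 - <<'E'
from h import *
a=load("scene0");b=load("side0")
S=dict(board=(195,205),rib=(235,177),s1=(275,187),s2=(336,215),mould=(310,195),ruler=(260,228),dish=(330,267),tin=(371,236),kid=(427,267),lump=(185,163))
T=dict(board=(323,265),rib=(252,274),s1=(246,233),s2=(249,187),mould=(237,209),ruler=(302,209),dish=(302,166),tin=(255,166),kid=(258,143),lump=(280,318))
Z=dict(board=12,rib=8,s1=21,s2=21,mould=34,ruler=9,dish=10,tin=21,kid=8,lump=30)
for k in S: print(k,ray(a,[S[k]],Z[k])[0].round(),ray(b,[T[k]],Z[k])[0].round())
from cell import readout
st=readout.state();d=load("wrist0")
print(Rm(st["eef_rot"]).inv().apply(np.array(d["eye"])-st["position"]), ray(d,[(d["cx"],d["cy"])],0), d["cx"],d["cy"],d["fy"])
E
```

```text
board [418. 211.  12.] [428. 257.  12.]
rib [627. 256.   8.] [637. 270.   8.]
s1 [642.  99.  21.] [652. 116.  21.]
s2 [ 628. -131.   21.] [ 639. -109.   21.]
mould [653. -24.  34.] [680.  16.  34.]
ruler [456.  -5.   9.] [463.   8.   9.]
dish [ 439. -239.   10.] [ 437. -230.   10.]
tin [ 602. -255.   21.] [ 615. -231.   21.]
kid [ 593. -415.    8.] [ 599. -404.    8.]
lump [559. 421.  30.] [567. 437.  30.]
[ 6.99783887e+01 -5.72391719e-02 -1.86382467e+02] [[229.69429378 472.10483612   0.        ]] 279.03180361757256 204.25274544437093 366.0901596631472
```

View pics/wrist0.png

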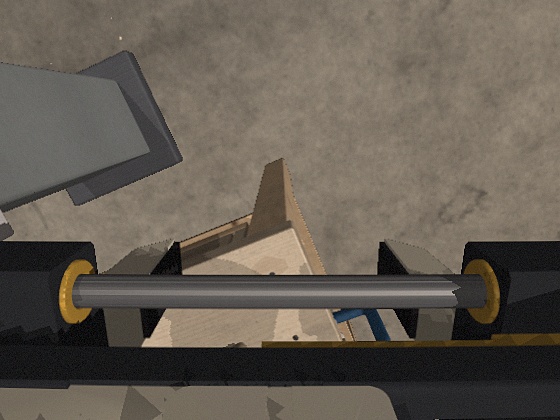

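The wrist camera sees the bench between the fingers and above row 245; the gripper covers everything below that. I'll move it over the work for a close look.

```bash
python3 -c "
from h import *
move([600,170,260],180)"
```

```text
t 0.15 pos [199.8 485.1 197.4] rot [-179.9   -0.   157.6] -> inc [-0.4901 -0.139  -0.0625] [ -0.1  -0.  -22.4]
```

>>> drive_tool:
  increments:
    - [-1,-0.49,-0.139,-0.063,0,0,-22.4]
    - [-1,-0.49,-0.139,-0.063,0,0,-22.4]
    - [-1,-0.49,-0.139,-0.063,0,0,-22.4]
    - [-1,-0.49,-0.139,-0.063,0,0,-22.4]
    - [-1,-0.49,-0.139,-0.063,0,0,-22.4]
    - [-1,-0.49,-0.139,-0.063,0,0,-22.4]
    - [-1,-0.49,-0.139,-0.063,0,0,-22.4]
    - [-1,-0.49,-0.139,-0.063,0,0,-22.4]
    - [-1,-0.49,-0.139,-0.063,0,0,-22.4]
    - [-1,-0.49,-0.139,-0.063,0,0,-22.4]
    - [-1,-0.49,-0.139,-0.063,0,0,-22.4]

```text
time_s: 1.52
position: [599.3, 170.9, 260.5]
eef_rot: [180.0, -0.1, -180.0]
wrist_force: [0.1, -0.3, -1.6]
opening: 92.0
finger_force: 0.0
```

```bash
python3 -c "
from h import *
snap('wrist','w1')
move([600,-190,260],180)"
```

```text
t 1.58 pos [599.1 171.2 260.8] rot [ 180.    -0.  -179.9] -> inc [-0.0004 -0.3612  0.0007] [ 0.  -0.   0.1]
```

View pics/w1.png

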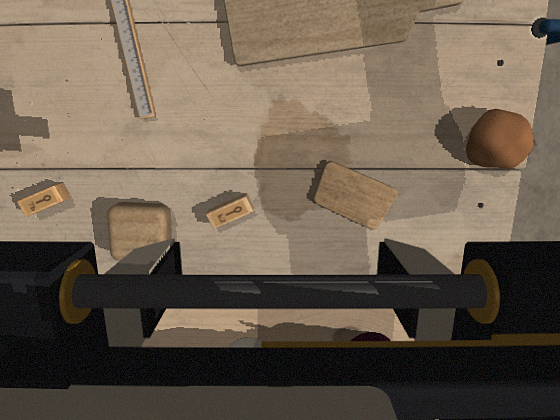

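This wrist view shows stamp 1 at (231,211), the rib at (355,194), the other stamp at (41,199), the ruler's end at (145,110), and the far edge and corners of the board at the top.

>>> drive_tool:
  increments:
    - [-1,-0.02,-0.361,0,0,0,0]
    - [-1,-0.02,-0.361,0,0,0,0]
    - [-1,-0.02,-0.361,0,0,0,0]
    - [-1,-0.02,-0.361,0,0,0,0]
    - [-1,-0.02,-0.361,0,0,0,0]
    - [-1,-0.02,-0.361,0,0,0,0]
    - [-1,-0.02,-0.361,0,0,0,0]
    - [-1,-0.02,-0.361,0,0,0,0]

```text
time_s: 2.58
position: [620.0, -189.2, 261.1]
eef_rot: [180.0, -0.0, -179.9]
wrist_force: [0.3, 0.5, 0.8]
opening: 92.1
finger_force: 0.0
```

```bash
python3 -c "
from h import *
snap('wrist','w2')
move([480,170,330],180)"
```

```text
t 2.62 pos [ 620.2 -188.7  261.2] rot [ 180.     0.  -179.9] -> inc [ 0.1394  0.3591 -0.0686] [0.  0.  0.1]
```

View pics/w2.png

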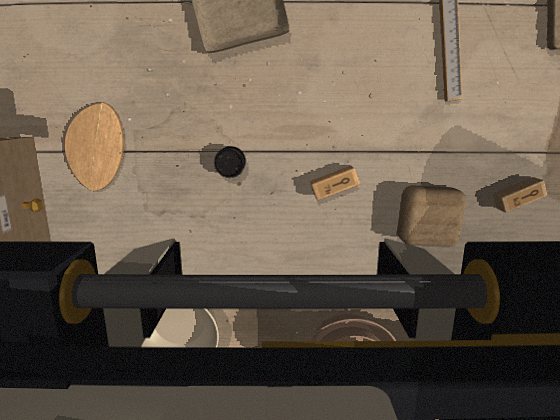

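This view shows the dish's near corner (240,25), the tin (230,161), stamp 2 (335,183) and the ruler (452,50). I need two more views, one of the dish and one of the board.

>>> drive_tool:
  increments:
    - [-1,0.12,0.0,-0.04,0,0,0]
    - [-1,0.12,0.0,-0.04,0,0,0]
    - [-1,0.12,0.0,-0.04,0,0,0]
    - [-1,0.12,0.0,-0.04,0,0,0]

```text
time_s: 3.12
position: [500.6, -189.5, 301.6]
eef_rot: [-180.0, 0.1, -179.9]
wrist_force: [-0.3, -0.7, -0.2]
opening: 91.8
finger_force: 0.0
```

```bash
python3 -c "
from h import *
snap('wrist','w3')"
```

>>> drive_tool:
  increments:
    - [-1,0.0,0.36,0,0,0,0]
    - [-1,0.0,0.36,0,0,0,0]
    - [-1,0.0,0.36,0,0,0,0]
    - [-1,0.0,0.36,0,0,0,0]
    - [-1,0.0,0.36,0,0,0,0]
    - [-1,0.0,0.36,0,0,0,0]
    - [-1,0.0,0.36,0,0,0,0]
    - [-1,0.0,0.36,0,0,0,0]

```text
time_s: 4.18
position: [500.3, 169.5, 300.0]
eef_rot: [-180.0, -0.1, -179.9]
wrist_force: [0.2, -0.9, 0.1]
opening: 91.7
finger_force: 0.0
```

```bash
python3 -c "
from h import *
a=snap('wrist','w4')['color'];b=load('w3')['color']
cv2.imwrite('pics/w34.png',np.vstack([b[:260],a[:260]])[:,:,::-1])"
```

```text
(no output)
```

View pics/w34.png

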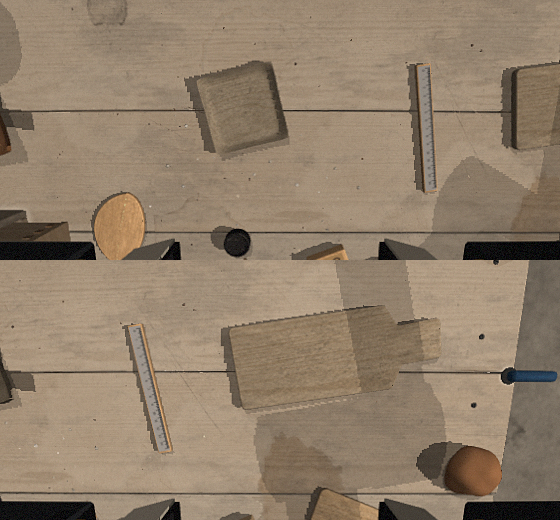

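Rows 0–259 show the dish (240,108), ruler (427,128) and tin (237,242). Rows 260–519 show the board (corners about (228,329), (245,408), handle end (440,328)) and the ruler (150,388). I'll enlarge crops to pick rough edges.

```bash
python3 - <<'E'
from h import *
def c(t,x,y,w,h,s): return cv2.resize(load(t)["color"][y:y+h,x:x+w],None,fx=s,fy=s,interpolation=cv2.INTER_CUBIC)
m=np.zeros((600,800,3),np.uint8)
def put(i,x,y): m[y:y+i.shape[0],x:x+i.shape[1]]=i
put(c("w1",195,150,210,85,2.5),0,0)      # x=195+u/2.5,y=150+v/2.5
put(c("w2",300,155,75,53,3.5),530,0)
put(c("w4",215,40,240,115,2.5),0,215)
put(c("w3",185,55,110,110,1.8),602,215)
put(c("w4",115,55,70,140,1.3),602,415)
put(c("w2",205,140,55,45,1.8),700,500)
cv2.imwrite("pics/m1.png",m[:,:,::-1])
E
```

```text
(no output)
```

View pics/m1.png

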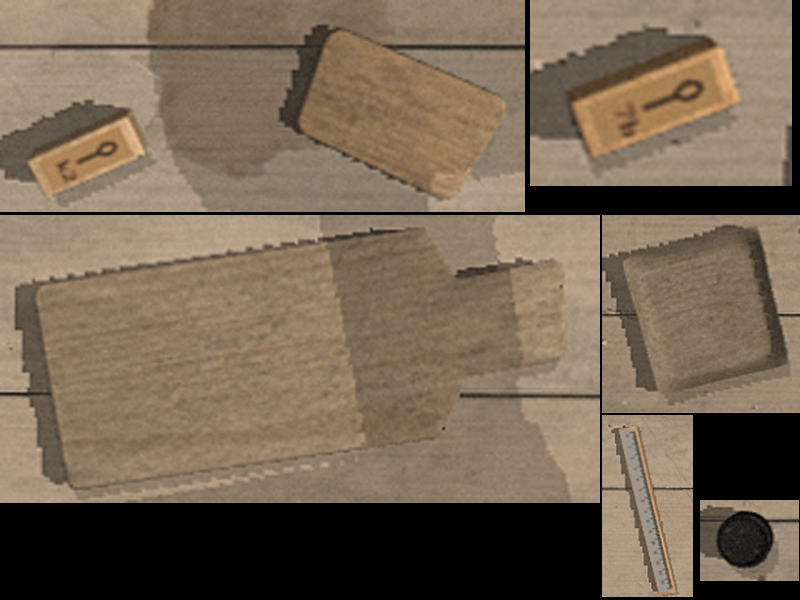

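The montage shows clean top-face edges for the board, dish, rib and both stamps. Next I'll measure the poses from edge lines and colour masks.

```bash
cat > meas.py <<'E'
from h import *
def quad(t,edges,off,org,s,z):
    """edges: 4 consecutive pixel segments in montage coords -> centre, side lengths, angles"""
    d=load(t);L=[]
    for e in edges:
        p=ray(d,(np.array(e,float)-org)/s+off,z)[:,:2]; L.append(np.cross([*p[0],1],[*p[1],1]))
    C=[np.cross(L[i],L[(i+1)%4]) for i in range(4)]; C=np.array([c[:2]/c[2] for c in C])
    dd=np.roll(C,-1,0)-C
    print(C.mean(0).round(1),np.linalg.norm(dd,axis=1).round(1),np.degrees(np.arctan2(dd[:,1],dd[:,0])).round(1)); return C
def poly(C): return [(C[i],C[(i+1)%4]) for i in range(4)]
def blob(d,m,roi,z,show=True):
    x,y,w,h=roi; k=np.zeros_like(m); k[y:y+h,x:x+w]=m[y:y+h,x:x+w]
    c=max(cv2.findContours(k,cv2.RETR_EXTERNAL,cv2.CHAIN_APPROX_NONE)[0],key=cv2.contourArea)
    P=ray(d,c[:,0]+0.0,z)[:,:2].astype(np.float32); r=cv2.minAreaRect(P); B=cv2.boxPoints(r); e=B[1]-B[0];f=B[2]-B[1]
    if np.linalg.norm(f)>np.linalg.norm(e): e=f
    print(np.round(r[0],1),np.round(r[1],1),"long axis",np.degrees(np.arctan2(e[1],e[0])).round(1)%180); return r
E
python3 - <<'E'
from meas import *
print("s1");quad("w1",poly([(29,160),(128,116),(146,153),(50,196)]),(195,150),(0,0),2.5,21)
print("s2");quad("w2",poly([(573,100),(717,50),(741,98),(597,159)]),(300,155),(530,0),3.5,21)
print("rib");quad("w1",[((335,28),(495,95)),((505,107),(455,193)),((435,197),(305,133)),((298,122),(326,38))],(195,150),(0,0),2.5,8)
print("board");quad("w4",[((45,282),(425,229)),((566,270),(563,355)),((435,439),(78,488)),((70,480),(38,290))],(215,40),(0,215),2.5,12)
print("dish");quad("w3",poly([(624,260),(757,228),(789,361),(662,394)]),(185,55),(602,215),1.8,17)
for t,roi in(("w4",(115,55,70,140)),("w3",(400,55,50,145)),("w2",(430,0,40,110)),("w1",(100,0,70,125))):
    d=load(t);h=cv2.cvtColor(d["color"],cv2.COLOR_RGB2HSV); print("ruler",t)
    blob(d,((h[...,1]<45)&(h[...,2]>110)).astype(np.uint8),roi,9)
for t,roi in(("w2",(205,140,55,45)),("w3",(215,220,40,36))):
    d=load(t);print("tin",t);blob(d,(d["color"].max(2)<62).astype(np.uint8),roi,10.5)
for t,roi in(("w1",(195,180,70,55)),("w2",(300,155,75,53)),("w1",(5,170,75,55)),("w2",(480,170,75,50))):
    d=load(t);h=cv2.cvtColor(d["color"],cv2.COLOR_RGB2HSV); print("stamp",t)
    blob(d,((h[...,1]>110)&(h[...,2]>135)).astype(np.uint8),roi,21)
E
```

```text
s1
[653.3 111.7] [20.2 52.4 20.7 53.4] [  24.2  -65.2 -153.   114.3]
s2
[ 639.2 -121. ] [18.8 52.9 22.4 51.1] [  28.8  -66.1 -157.   109.7]
rib
[636.2 263. ] [59.6 88.  53.2 96.7] [ -25.9 -116.6  163.4   67.6]
board
[416. 243.] [100.9 252.3 101.7 260.1] [   3.9  -82.1 -171.6   97.7]
dish
[ 434.2 -233.7] [91.3 93.6 94.1 93. ] [  14.1  -75.5 -166.2  102.7]
ruler w4
[459.6   1.9] [159.4  14.1] long axis 9.5
ruler w3
[459.9   1.3] [159.2  14. ] long axis 8.8
ruler w2
[486.7   5. ] [105.3  13.4] long axis 10.3
ruler w1
[476.    4.3] [125.9  13.3] long axis 9.8
tin w2
[ 612.5 -242.6] [37.1 62.8] long axis 102.6
tin w3
[ 613.5 -248.3] [39.3 37.4] long axis 4.5
stamp w1
[653.8 109.8] [17. 44.] long axis 113.8
stamp w2
[ 638.7 -122. ] [20.7 53.3] long axis 111.8
stamp w1
[ 636.5 -115.4] [21.4 65.5] long axis 111.7
stamp w2
[654.  109.6] [17.1 43.9] long axis 114.1
```

```bash
python3 - <<'E'
from meas import *
for t,roi in(("w2",(205,140,55,45)),("w3",(215,220,40,36))):
    d=load(t)
    g=cv2.morphologyEx((d["color"].max(2)<50).astype(np.uint8),cv2.MORPH_OPEN,np.ones((5,5)));print("tin",t);blob(d,g,roi,10.5)
print(ray(load("w2"),[(230,161.7)],21))
move([613,-246,110],149)
E
```

```text
tin w2
[ 614.  -248.5] [35.  35.2] long axis 178.7
tin w3
[ 613.5 -248.8] [34.9 38.8] long axis 178.8
[[ 612.51029819 -246.43333501   21.        ]]
t 4.22 pos [500.4 168.8 300.3] rot [-1.8e+02 -1.0e-01 -1.8e+02] -> inc [-0.1127 -0.4148  0.1904] [-0. -0. 31.]
```

>>> drive_tool:
  increments:
    - [-1,-0.113,-0.417,0.19,0,0,31]
    - [-1,-0.113,-0.417,0.19,0,0,31]
    - [-1,-0.113,-0.417,0.19,0,0,31]
    - [-1,-0.113,-0.417,0.19,0,0,31]
    - [-1,-0.113,-0.417,0.19,0,0,31]
    - [-1,-0.113,-0.417,0.19,0,0,31]
    - [-1,-0.113,-0.417,0.19,0,0,31]
    - [-1,-0.113,-0.417,0.19,0,0,31]
    - [-1,-0.113,-0.417,0.19,0,0,31]
    - [-1,-0.113,-0.417,0.19,0,0,31]
    - [-1,-0.113,-0.417,0.22,0,0,31]

```text
time_s: 5.6
position: [615.1, -247.9, 84.3]
eef_rot: [180.0, 0.4, 149.0]
wrist_force: [-0.3, -0.1, -0.2]
opening: 91.5
finger_force: 0.0
```

```bash
python3 - <<'E'
from h import *
d=snap("wrist","w5"); st=__import__("cell").readout.state()
move([613.5,-248,8],149)
print(proj(d,[[613.5,-248,21],st["position"]]))
E
```

```text
t 5.65 pos [ 612.  -246.1   78.2] rot [180.   -0.2 149.1] -> inc [-0.0025 -0.0009  0.0702] [ 0.  -0.2  0.1]
[[278.18954583 206.14395311]
 [279.45475097 230.08669176]]
```

View pics/w5.png

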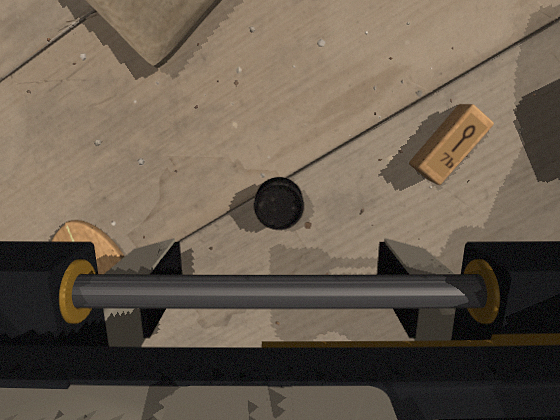

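The tin's top is centred at about (278,202), within 2 mm of the prediction. I'll descend and grip it.

>>> drive_tool:
  increments:
    - [-1,0.001,0,0.04,0,0,0]
    - [-1,0.001,0,0.07,0,0,0]
    - [-1,0.001,0,0.07,0,0,0]
    - [0.4,0.001,0,0.07,0,0,0]
    - [0.4,0.001,0,0.07,0,0,0]
    - [0.4,0.001,0,0.07,0,0,0]
    - [0.4,0.001,0,0.07,0,0,0]
    - [0.4,0.001,0,0.07,0,0,0]
  squeeze: 12

```text
time_s: 6.65
position: [612.3, -247.3, 11.1]
eef_rot: [180.0, 0.0, 149.0]
wrist_force: [0.3, -0.3, -0.3]
opening: 46.5
finger_force: 0.0
```

>>> drive_tool:
  increments:
    - [0.5,0,0,0,0,0,0]
    - [0.5,0,0,0,0,0,0]
    - [0.5,0,0,0,0,0,0]
    - [0.5,0,0,0,0,0,0]
    - [0.5,0,0,-0.02,0,0,0]
    - [0.5,0,0,-0.06,0,0,0]
    - [0.5,0,0,-0.06,0,0,0]

```text
time_s: 7.52
position: [614.4, -248.3, 74.6]
eef_rot: [180.0, 0.4, 149.0]
wrist_force: [0.5, 0.1, -1.0]
opening: 23.0
finger_force: 0.0
```

```bash
python3 - <<'E'
from h import *
snap("wrist","w6")
move([434.2,-233.7,70],149)
E
```

```text
t 7.58 pos [ 613.2 -247.7   72.5] rot [180.    0.2 149. ] -> inc [ 0.1606 -0.0802  0.002 ] [0.  0.2 0. ]
```

View pics/w6.png

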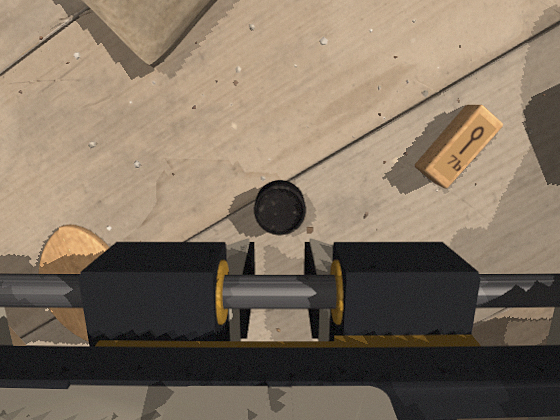

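The tin is still on the bench at (279,207) and the fingers closed past it. The tips were about 11 mm up, so only the ends overlapped the tin. I'll reopen, go lower and check the grip force before lifting.

>>> drive_tool:
  increments:
    - [-0.4,0,0,0,0,0,0]
    - [-0.4,0,0,0,0,0,0]
    - [-0.4,0,0,0,0,0,0]
    - [-0.4,0,0,0.04,0,0,0]
    - [-0.4,0,0,0.069,0,0,0]
    - [-0.4,0,0,0.069,0,0,0]
    - [-0.4,0,0,0.069,0,0,0]
    - [0.5,0,0,0.069,0,0,0]
    - [0.5,0,0,0.069,0,0,0]
    - [0.5,0,0,0.069,0,0,0]
    - [0.5,0,0,0.069,0,0,0]
    - [0.5,0,0,0.069,0,0,0]
  squeeze: 15

```text
time_s: 9.07
position: [612.3, -247.2, 1.9]
eef_rot: [180.0, -0.0, 149.0]
wrist_force: [-0.0, -0.5, 0.2]
opening: 23.7
finger_force: 0.0
```

>>> drive_tool:
  increments:
    - [0.5,0,0,0,0,0,0]

```text
time_s: 9.2
position: [612.3, -247.2, 1.9]
eef_rot: [180.0, -0.0, 149.0]
wrist_force: [-0.3, 0.5, -0.2]
opening: 23.3
finger_force: 0.0
```

The fingers closed on nothing again, so my tin position must be off. I'll look at the tip from all the cameras.

```bash
python3 - <<'E'
from h import *
A=snap("scene","sc1");B=snap("side","sd1");C=snap("wrist","w7")
st=__import__("cell").readout.state(); print(st["position"])
T=[[613,-247.5,21],st["position"]]
out=[]
for d,s in((A,4),(B,4)):
    p=proj(d,T); print(p)
    x,y=(p[0]-[50,45]).astype(int); print("off",x,y)
    out.append(cv2.resize(d["color"][y:y+90,x:x+100],None,fx=4,fy=4,interpolation=cv2.INTER_CUBIC)[:290])
print(proj(C,T))
m=np.zeros((590,800,3),np.uint8); m[:290,:400]=out[0];m[:290,400:]=out[1]; m[295:585,:560]=C["color"][100:390]
cv2.imwrite("pics/m2.png",m[:,:,::-1])
E
```

```text
[ 612.25625412 -247.18333695    1.83446891]
[[370.45580555 233.05262045]
 [369.25481225 239.20259788]]
off 320 188
[[255.45479878 163.38928795]
 [255.90952894 167.44925557]]
off 205 118
[[279.76392491 255.27688831]
 [279.51442259 240.008155  ]]
```

View pics/m2.png

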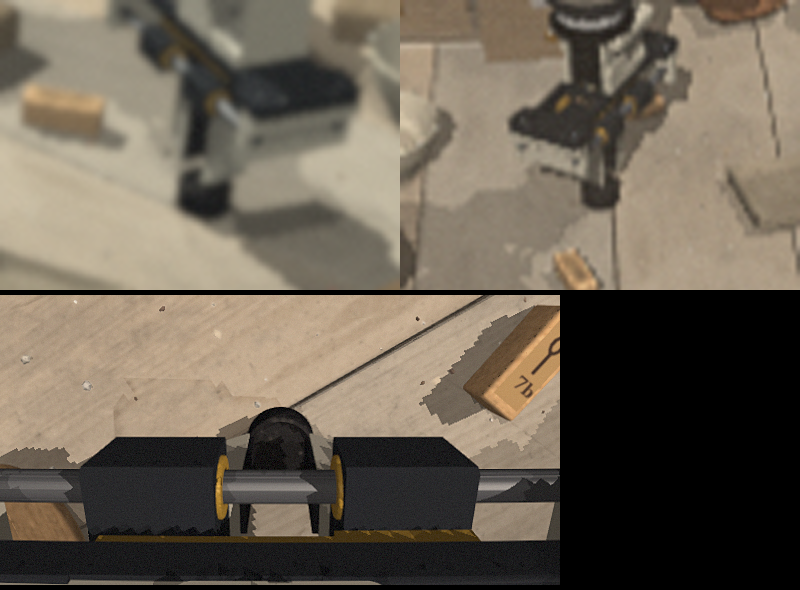

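In the scene crop the fingers end above the tin (tin body at about (203,195) in the crop). In the wrist view the finger ends lie about 29 mm above the reported TCP. So the real fingertips seem to be roughly 29 mm short of the stated TCP. I'll open and descend in small steps, watching the force.

>>> drive_tool:
  increments:
    - [-0.4,0,0,0,0,0,0]
    - [-0.4,0,0,0,0,0,0]
    - [-0.4,0,0,0,0,0,0]
    - [-0.4,0,0,0,0,0,0]
    - [-0.4,0.002,0,0.003,0,0,0]
    - [-0.4,0.002,0,0.006,0,0,0]

```text
time_s: 10.1
position: [610.4, -246.0, -4.4]
eef_rot: [180.0, -0.0, 149.0]
wrist_force: [-0.2, 0.1, 0.1]
opening: 64.2
finger_force: 0.0
```

>>> drive_tool:
  increments:
    - [-0.4,0,0,0.003,0,0,0]
    - [-0.4,0,0,0.006,0,0,0]

```text
time_s: 10.35
position: [610.5, -246.1, -10.4]
eef_rot: [180.0, -0.0, 149.0]
wrist_force: [0.9, -0.3, 0.3]
opening: 64.2
finger_force: 0.0
```

>>> drive_tool:
  increments:
    - [-0.4,0,0,0.003,0,0,0]
    - [-0.4,0,0,0.006,0,0,0]

```text
time_s: 10.6
position: [610.6, -246.2, -16.3]
eef_rot: [180.0, -0.0, 149.0]
wrist_force: [0.5, -0.2, -0.1]
opening: 64.4
finger_force: 0.0
```

The reported TCP is now 16 mm below the bench with no contact force, so the offset is real. I'll keep stepping down to find the bench.

>>> drive_tool:
  increments:
    - [-0.4,0,0,0.003,0,0,0]
    - [-0.4,0,0,0.005,0,0,0]

```text
time_s: 10.85
position: [610.5, -246.2, -21.3]
eef_rot: [180.0, -0.0, 149.0]
wrist_force: [0.2, -0.6, 0.4]
opening: 64.0
finger_force: 0.0
```

>>> drive_tool:
  increments:
    - [-0.4,0,0,0.0015,0,0,0]
    - [-0.4,0,0,0.003,0,0,0]

```text
time_s: 11.1
position: [610.6, -246.2, -24.1]
eef_rot: [180.0, 0.0, 149.0]
wrist_force: [0.1, -0.4, 0.4]
opening: 64.3
finger_force: 0.0
```

>>> drive_tool:
  increments:
    - [-0.4,0,0,0.001,0,0,0]
    - [-0.4,0,0,0.002,0,0,0]

```text
time_s: 11.35
position: [610.6, -246.2, -26.1]
eef_rot: [180.0, 0.0, 149.0]
wrist_force: [0.2, -0.5, 0.8]
opening: 64.3
finger_force: 0.0
```

>>> drive_tool:
  increments:
    - [-0.4,0,0,0.001,0,0,0]
    - [-0.4,0,0,0.001,0,0,0]

```text
time_s: 11.6
position: [610.5, -246.1, -27.2]
eef_rot: [180.0, -0.0, 149.0]
wrist_force: [-0.2, 0.1, -0.3]
opening: 64.4
finger_force: 0.0
```

>>> drive_tool:
  increments:
    - [-0.4,0,0,0.001,0,0,0]
    - [-0.4,0,0,0.001,0,0,0]

```text
time_s: 11.85
position: [610.5, -246.1, -28.2]
eef_rot: [180.0, -0.0, 149.0]
wrist_force: [-0.3, 0.4, -0.1]
opening: 64.4
finger_force: 0.0
```

>>> drive_tool:
  increments:
    - [-0.4,0,0,0.001,0,0,0]
    - [-0.4,0,0,0.001,0,0,0]

```text
time_s: 12.1
position: [610.7, -246.2, -28.4]
eef_rot: [180.0, 0.0, 149.0]
wrist_force: [-2.0, 0.8, 4.7]
opening: 64.3
finger_force: 2.5
```

The bench is at reported z = −28.4, so true tip height = reported z + 28.4. I'll raise 6 mm and grip.

>>> drive_tool:
  increments:
    - [-0.4,0,0,-0.006,0,0,0]
    - [0.5,0,0,-0.006,0,0,0]
    - [0.5,0,0,-0.006,0,0,0]
    - [0.5,0,0,-0.006,0,0,0]
    - [0.5,0,0,-0.006,0,0,0]
    - [0.5,0,0,-0.006,0,0,0]
  squeeze: 15

```text
time_s: 12.85
position: [610.5, -246.1, -23.3]
eef_rot: [180.0, -0.0, 149.0]
wrist_force: [0.7, -0.0, 0.7]
opening: 34.4
finger_force: 15.0
```

>>> drive_tool:
  increments:
    - [0.5,0,0,-0.04,0,0,0]
    - [0.5,0,0,-0.08,0,0,0]

```text
time_s: 13.1
position: [610.2, -246.0, 57.3]
eef_rot: [180.0, -0.1, 149.0]
wrist_force: [-0.3, -1.1, 0.3]
opening: 34.6
finger_force: 15.0
```

```bash
python3 - <<'E'
from meas import *
move([434.2,-233.7,30],149)
E
```

```text
t 13.1 pos [ 610.2 -246.    57.3] rot [ 1.80e+02 -1.00e-01  1.49e+02] -> inc [ 0.1572 -0.0801  0.0275] [ 0.  -0.1  0. ]
```

>>> drive_tool:
  increments:
    - [0.5,0.157,-0.08,0,0,0,0]
    - [0.5,0.157,-0.08,0,0,0,0]
    - [0.5,0.157,-0.08,0,0,0,0]
    - [0.5,0.157,-0.08,0.028,0,0,0]
    - [0.5,0.157,-0.08,0.028,0,0,0]

```text
time_s: 13.72
position: [433.7, -233.4, 28.1]
eef_rot: [180.0, -0.2, 149.0]
wrist_force: [0.2, -0.2, 0.6]
opening: 34.3
finger_force: 15.0
```

```bash
python3 - <<'E'
from meas import *
snap("wrist","w8")
move([434.2,-233.7,-17],149)
E
```

```text
t 13.78 pos [ 434.8 -233.9   28.9] rot [180.  -0. 149.] -> inc [ 0.0005 -0.0001  0.0459] [ 0. -0.  0.]
```

View pics/w8.png

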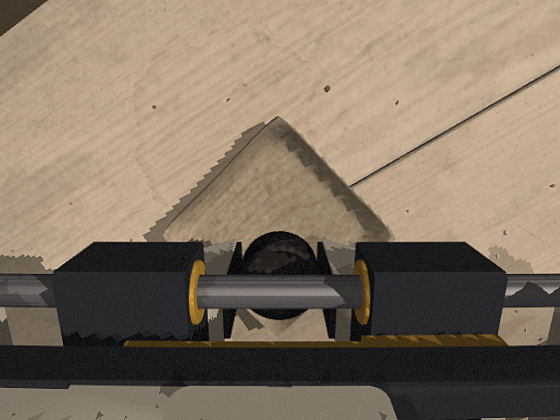

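The dish's corner is at (280,118) and its sides are symmetric about the tin (col 280).

```bash
python3 - <<'E'
from h import *
d=load("w8")
p=ray(d,[(280,118),(165,238),(392,238)],17); c=np.array([434.2,-233.7,0]); r=Rm([180,0,149])
print(r.inv().apply(p-c).round(1)); print(proj(d,np.array([434.8,-233.9,28.9+28.4-5+21])+r.apply([[18,0,0],[0,0,0]])))
E
```

```text
[[ 64.7   0.3 -17. ]
 [ -2.3 -65.8 -17. ]
 [ -2.4  64.6 -17. ]]
[[279.97256921 240.18041351]
 [279.9776889  280.16533938]]
```

>>> drive_tool:
  increments:
    - [0.5,-0.004,0,0.02,0,0,0]
    - [0.5,-0.004,0,0.04,0,0,0]
    - [0.5,-0.004,0,0.0455,0,0,0]
    - [0.5,-0.004,0,0.0455,0,0,0]

```text
time_s: 14.28
position: [438.9, -236.2, -16.2]
eef_rot: [180.0, 0.0, 149.0]
wrist_force: [-0.4, 0.4, 0.4]
opening: 34.7
finger_force: 15.0
```

>>> drive_tool:
  increments:
    - [0.5,0,0,0.001,0,0,0]
    - [-0.05,0,0,0.001,0,0,0]
    - [-0.05,0,0,0.001,0,0,0]
    - [-0.05,0,0,0.001,0,0,0]
    - [-0.05,0,0,-0.03,0,0,0]
    - [-0.05,0,0,-0.09,0,0,0]
    - [-1,0.06,0,-0.15,0,0,0]
    - [-1,0.06,0,-0.2,0,0,0]
    - [-1,0.06,0,-0.2,0,0,0]
    - [-1,0.06,0,-0.2,0,0,0]

```text
time_s: 15.52
position: [386.8, -205.1, 183.3]
eef_rot: [180.0, 0.0, 149.0]
wrist_force: [0.1, -0.7, -0.9]
opening: 83.4
finger_force: 0.0
```

```bash
python3 - <<'E'
from meas import *
d=snap("wrist","w9")
p=proj(d,[434.2,-233.7,27])[0]; print(p)
x,y=(p-[70,70]).astype(int); print(x,y); y=max(y,0)
cv2.imwrite("pics/c9.png",cv2.resize(d["color"][y:y+140,x:x+140][:,:,::-1],None,fx=3,fy=3))
g=(d["color"].max(2)<50).astype(np.uint8)
g=cv2.morphologyEx(g,cv2.MORPH_OPEN,np.ones((5,5)))
blob(d,g,(int(p[0])-40,int(p[1])-40,80,80),16.5)
move([639,-121.5,60],180)
E
```

```text
[279.34100492 236.75894311]
209 166
[ 442.2 -238.4] [34.1 40.5] long axis 149.0
t 15.58 pos [ 386.5 -204.9  182.4] rot [ 1.80e+02 -1.00e-01  1.49e+02] -> inc [-0.1737  0.2015  0.1222] [  0.   -0.1 -31. ]
```

View pics/c9.png

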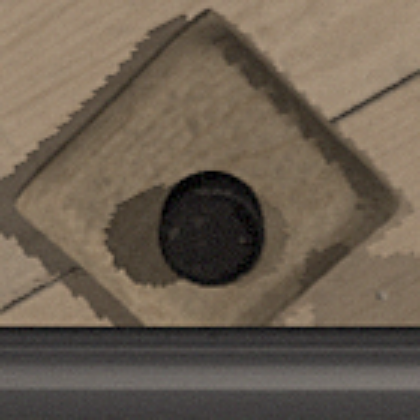

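The dish's corners are at crop (208,10), (15,205) and (400,205). The tin's top face is at about crop (211,238), slightly low, so I'll work out the offset.

```bash
python3 - <<'E'
from meas import *
d=load("w9"); f=lambda p:np.array(p)/3+[209,166]
r=Rm([180,0,149])
P=ray(d,[f((208,10)),f((15,205)),f((400,205))],17); T=ray(d,[f((211,238))],27); B=ray(d,[f((211,228))],16.5)
print(r.inv().apply(P-P[1:].mean(0)).round(1), P[1:].mean(0).round(1), T.round(1),B.round(1), r.inv().apply(T-P[1:].mean(0)).round(1))
E
```

```text
[[ 67.    0.2   0. ]
 [ -0.  -65.5  -0. ]
 [  0.   65.5   0. ]] [ 434.5 -235.3   17. ] [[ 442.  -238.4   27. ]] [[ 442.4 -238.6   16.5]] [[ -8.    1.2 -10. ]]
```

The tin sits 8 mm off centre along the tool's −x, so I'll regrip and shift it. The tips stay above the dish rim.

>>> drive_tool:
  increments:
    - [0,-0.065,0,0.06,0,0,0]
    - [0,-0.065,0,0.12,0,0,0]
    - [0,-0.065,0,0.15,0,0,0]
    - [0,-0.065,0,0.15,0,0,0]
    - [0,-0.065,0,0.193,0,0,0]
    - [0,-0.065,0,0.193,0,0,0]
    - [0.5,-0.065,0,0.193,0,0,0]
    - [0.5,-0.065,0,0.193,0,0,0]
    - [0.5,-0.065,0,0.193,0,0,0]
    - [0.5,-0.065,0,0.193,0,0,0]

```text
time_s: 16.82
position: [443.7, -239.3, -7.7]
eef_rot: [-180.0, 0.2, 149.0]
wrist_force: [0.1, -0.3, 7.1]
opening: 34.4
finger_force: 15.0
```

>>> drive_tool:
  increments:
    - [0.5,0,0,-0.003,0,0,0]
    - [0.5,0.004,-0.001,-0.003,0,0,0]
    - [0.5,0.008,-0.001,-0.003,0,0,0]
    - [0.5,0.008,-0.001,-0.001,0,0,0]
    - [0.5,0.008,-0.001,0.0,0,0,0]

```text
time_s: 17.45
position: [434.7, -234.9, -8.6]
eef_rot: [180.0, -0.0, 149.0]
wrist_force: [-4.0, 3.8, 18.1]
opening: 34.3
finger_force: 15.1
```

>>> drive_tool:
  increments:
    - [0.5,0,0,-0.0015,0,0,0]
    - [0.0,0,0,-0.0015,0,0,0]
    - [0.0,0,0,-0.0015,0,0,0]
    - [0.0,0,0,-0.0015,0,0,0]
    - [-0.2,0,0,-0.03,0,0,0]
    - [-0.2,0,0,-0.09,0,0,0]
    - [-1,0.06,0,-0.15,0,0,0]
    - [-1,0.06,0,-0.19,0,0,0]
    - [-1,0.06,0,-0.19,0,0,0]
    - [-1,0.06,0,-0.19,0,0,0]

```text
time_s: 18.7
position: [383.6, -204.3, 179.9]
eef_rot: [180.0, -0.0, 149.0]
wrist_force: [0.5, -0.5, 0.4]
opening: 89.4
finger_force: 0.0
```

```bash
python3 - <<'E'
from meas import *
d=snap("wrist","w10")
p=proj(d,[434.5,-235,27])[0]; print(p)
g=(d["color"].max(2)<50).astype(np.uint8)
g=cv2.morphologyEx(g,cv2.MORPH_OPEN,np.ones((5,5)))
blob(d,g,(int(p[0])-40,int(p[1])-40,80,80),16.5)
b=blob(load("w9"),cv2.morphologyEx((load("w9")["color"].max(2)<50).astype(np.uint8),cv2.MORPH_OPEN,np.ones((5,5))),(239,200,80,70),16.5)
move([639,-121.5,60],202)
E
```

```text
[279.33209473 242.04160128]
[ 433.8 -235. ] [34.7 39.8] long axis 149.0
[ 442.2 -238.4] [34.1 40.5] long axis 149.0
t 18.75 pos [ 383.4 -204.1  179.2] rot [ 1.80e+02 -1.00e-01  1.49e+02] -> inc [-0.1768  0.2024  0.119 ] [  0.1  -0.1 -53. ]
```

The tin is now centred at (433.8,−235.0) in the dish, whose centre is (434.5,−235). Next I'll grip stamp 2 across its 22 mm width.

>>> drive_tool:
  increments:
    - [-0.4,-0.177,0.2024,0.1,0,0,37]
    - [-0.4,-0.177,0.2024,0.12,0,0,37]
    - [-0.4,-0.177,0.2024,0.12,0,0,37]
    - [-0.4,-0.177,0.2024,0.12,0,0,37]
    - [-0.4,-0.177,0.2024,0.12,0,0,37]
    - [-0.4,-0.177,0.2024,0.15,0,0,37]
    - [-0.4,-0.177,0.2024,0.15,0,0,37]
    - [-0.4,-0.177,0.2024,0.15,0,0,37]

```text
time_s: 19.75
position: [639.4, -122.2, 30.1]
eef_rot: [-180.0, -0.0, 112.0]
wrist_force: [0.5, -0.2, 0.1]
opening: 64.1
finger_force: 0.0
```

```bash
python3 - <<'E'
from meas import *
d=snap("wrist","w11")
h=cv2.cvtColor(d["color"],cv2.COLOR_RGB2HSV)
m=((h[...,1]>110)&(h[...,2]>135)).astype(np.uint8)
p=proj(d,[639,-121.5,21])[0];print(p);blob(d,m,(int(p[0])-60,int(p[1])-75,120,110),21)
move([639,-121.5,-24.4],112)
E
```

```text
[279.95842695 232.46233767]
[ 637.5 -116.6] [20.6 51.3] long axis 112.1
t 19.8 pos [ 639.9 -122.5   31.1] rot [180.   0. 112.] -> inc [ 0.0013 -0.0005  0.0555] [ 0.  0. -0.]
```

>>> drive_tool:
  increments:
    - [-0.4,0.001,0,0.03,0,0,0]
    - [-0.4,0.001,0,0.055,0,0,0]
    - [-0.4,0.001,0,0.055,0,0,0]
    - [0.8,0.001,0,0.055,0,0,0]
    - [0.8,0.001,0,0.055,0,0,0]
    - [0.8,0.001,0,0.055,0,0,0]
    - [0.8,0.001,0,0.055,0,0,0]
    - [0.8,0.001,0,0.055,0,0,0]
    - [0.8,0.001,0,0.055,0,0,0]
  squeeze: 15

```text
time_s: 20.92
position: [639.4, -121.1, -24.4]
eef_rot: [180.0, 0.0, 112.0]
wrist_force: [-0.7, 0.7, 1.4]
opening: 21.5
finger_force: 15.0
```

>>> drive_tool:
  increments:
    - [0.8,0,0,-0.04,0,0,0]
    - [0.8,0,0,-0.1,0,0,0]
    - [0.8,0,0,-0.1,0,0,0]

```text
time_s: 21.3
position: [642.6, -122.1, 81.0]
eef_rot: [179.5, 0.4, 112.0]
wrist_force: [-0.5, -0.9, -0.7]
opening: 21.9
finger_force: 15.0
```

```bash
python3 - <<'E'
from meas import *
d=snap("wrist","w12")
move([434,-235,30],104)
cv2.imwrite("pics/c12.png",d["color"][100:360,150:410,::-1])
E
```

```text
t 21.35 pos [ 640.8 -121.5   77.9] rot [179.8   0.2 112. ] -> inc [-0.0276 -0.2344  0.0471] [0.2 0.2 8. ]
```

>>> drive_tool:
  increments:
    - [0.8,-0.0287,-0.233,0,0,0,8]
    - [0.8,-0.0287,-0.233,0,0,0,8]
    - [0.8,-0.0287,-0.233,0,0,0,8]
    - [0.8,-0.0287,-0.233,0.03,0,0,8]
    - [0.8,-0.0287,-0.233,0.05,0,0,8]
    - [0.8,-0.0287,-0.233,0.06,0,0,8]
    - [0.8,-0.0287,-0.233,0.06,0,0,8]

```text
time_s: 22.22
position: [433.7, -234.3, 14.4]
eef_rot: [-179.9, -0.1, 104.0]
wrist_force: [0.6, 0.1, 0.4]
opening: 21.8
finger_force: 15.0
```

>>> drive_tool:
  increments:
    - [0.8,0,0,0.006,0,0,0]
    - [0.8,0,0,0.0115,0,0,0]
    - [0.8,0,0,0.0115,0,0,0]

```text
time_s: 22.6
position: [434.0, -234.7, 3.6]
eef_rot: [-180.0, -0.0, 104.0]
wrist_force: [-0.9, -0.4, -0.7]
opening: 21.8
finger_force: 15.0
```

>>> drive_tool:
  increments:
    - [0.8,0,0,0.0007,0,0,0]
    - [0.1,0,0,0.0007,0,0,0]
    - [0.1,0,0,0.0007,0,0,0]
    - [0.1,0,0,0.0007,0,0,0]
    - [0.1,0,0,-0.02,0,0,0]
    - [0.1,0,0,-0.06,0,0,0]
    - [-1,0.06,0,-0.12,0,0,0]
    - [-1,0.06,0,-0.17,0,0,0]
    - [-1,0.06,0,-0.17,0,0,0]
    - [-1,0.06,0,-0.17,0,0,0]

```text
time_s: 23.85
position: [419.5, -176.8, 174.0]
eef_rot: [180.0, 0.0, 104.0]
wrist_force: [-0.3, 0.5, 0.5]
opening: 76.6
finger_force: 0.0
```

```bash
python3 - <<'E'
from meas import *
d=snap("wrist","w13")
h=cv2.cvtColor(d["color"],cv2.COLOR_RGB2HSV)
m=((h[...,1]>110)&(h[...,2]>120)).astype(np.uint8)
p=proj(d,[434,-235,48])[0];print(p);blob(d,m,(int(p[0])-70,int(p[1])-75,140,110),48)
move([610,200,260],180)
y=max(int(p[1])-100,0);x=int(p[0])-100
cv2.imwrite("pics/c13.png",cv2.resize(d["color"][y:y+200,x:x+200,::-1],None,fx=2,fy=2))
E
```

```text
[279.70755367 252.49808369]
[ 432.6 -229.9] [21.1 53.9] long axis 103.5
t 23.9 pos [ 419.  -176.7  173. ] rot [-1.799e+02 -1.000e-01  1.040e+02] -> inc [ 0.3194  0.2764 -0.0869] [ -0.   -0.1 -76. ]
```

View pics/c13.png

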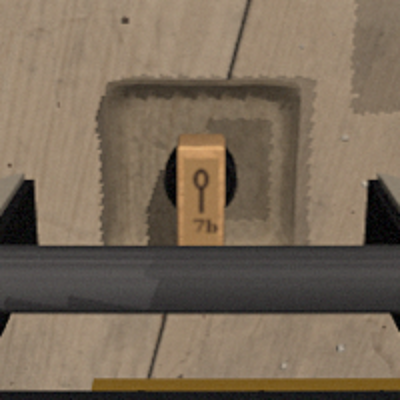

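The stamp lies flat on the tin in the middle of the dish; its near top edge is at crop (201,152). I'll check its centring numerically while planning the rib.

```bash
python3 - <<'E'
from meas import *
d=load("w13"); r=Rm([180,0,104])
for row in (75,76,): print(r.inv().apply(ray(d,[(279.5,152+row)],48)-[433.9,-235,48]).round(1))
E
```

```text
[[24.6 -0.1 -0. ]]
[[23.7 -0.1 -0. ]]
```

>>> drive_tool:
  increments:
    - [-1,0.332,0.282,0,0,0,38.5]
    - [-1,0.332,0.282,0,0,0,38.5]
    - [-1,0.332,0.282,0,0,0,38.5]
    - [-1,0.332,0.282,0,0,0,38.5]
    - [-1,0.332,0.282,0,0,0,38.5]
    - [-1,0.332,0.282,0,0,0,38.5]
    - [-1,0.332,0.282,0.06,0,0,38.5]
    - [-1,0.332,0.282,0.06,0,0,38.5]
    - [-1,0.332,0.282,0.06,0,0,38.5]

```text
time_s: 25.02
position: [610.7, 215.1, 107.8]
eef_rot: [-179.6, 0.3, 65.7]
wrist_force: [-0.3, -1.3, -0.2]
opening: 92.0
finger_force: 0.0
```

```bash
python3 - <<'E'
from meas import *
d=snap("wrist","w14")
p=proj(d,[636,263,8])[0];print(p)
cv2.imwrite("pics/c14.png",cv2.resize(d["color"][0:270,140:420,::-1],None,fx=2,fy=2))
move([636,263,30],65.5)
E
```

```text
[285.25505905 126.07271885]
t 25.08 pos [611.3 213.7 110. ] rot [-179.7    0.2   65.6] -> inc [0.0555 0.0025 0.0798] [-0.3  0.2  0.1]
```

View pics/c14.png

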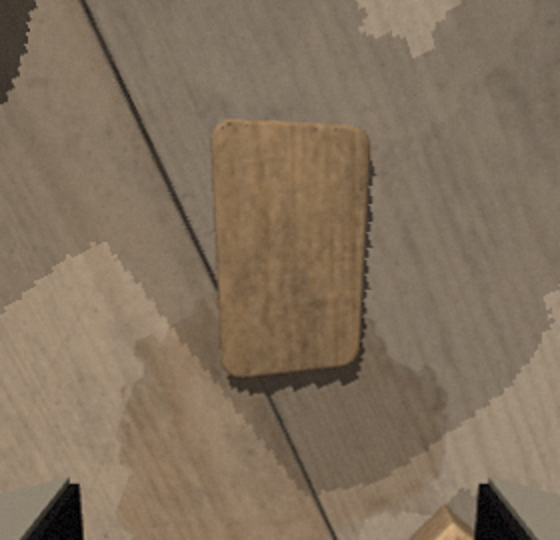

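The rib is seen clearly: crop corners are about (214,120), (368,130), (360,362) and (222,378).

```bash
python3 - <<'E'
from meas import *
quad("w14",[((230,120.5),(355,129)),((369,145),(361,350)),((350,366),(235,377)),((220,360),(213,140))],(140,0),(0,0),2,8)
h=cv2.cvtColor(load("w14")["color"],cv2.COLOR_RGB2HSV); print(h[100,260:300:8],h[100,340:380:10])
E
```

```text
[635.9 262.6] [88.3 56.1 97.6 57.9] [-114.9  161.3   66.3  -28.1]
[[ 16 103 138]
 [ 17 100 135]
 [ 15  97 144]
 [ 17 101 134]
 [ 16 101 144]] [[ 16  58 132]
 [ 17  53 129]
 [ 17  52 123]
 [ 13  62 124]]
```

```bash
python3 - <<'E'
from meas import *
d=load("w14");h=cv2.cvtColor(d["color"],cv2.COLOR_RGB2HSV)
m=cv2.morphologyEx((h[...,1]>80).astype(np.uint8),cv2.MORPH_OPEN,np.ones((5,5)))
m[:,:245]=0;m[:,326:]=0
blob(d,m,(240,50,90,145),8)
c=max(cv2.findContours(m[:195],0,1)[0],key=cv2.contourArea); P=ray(d,c[:,0],8)[:,:2]
print(cv2.moments(P.astype(np.float32).reshape(-1,1,2))["m10"]/cv2.contourArea(P.astype(np.float32)), P.mean(0))
e,V=np.linalg.eigh(np.cov(P.T));print(np.degrees(np.arctan2(*V[::-1,1]))%180)
E
```

```text
[635.7 263. ] [97.1 58.4] long axis 65.7
635.4953063642197 [635.82907865 265.12006163]
64.73786516288214
```

>>> drive_tool:
  increments:
    - [-1,0.0555,0.0024,0.05,0,0,0]
    - [-1,0.0555,0.0024,0.09,0,0,0]
    - [-1,0.0555,0.0024,0.12,0,0,0]
    - [-1,0.0555,0.0024,0.133,0,0,0]
    - [-1,0.0555,0.0024,0.133,0,0,0]
    - [-1,0.0555,0.0024,0.133,0,0,0]

```text
time_s: 25.82
position: [639.3, 262.8, -17.0]
eef_rot: [179.9, -0.1, 65.5]
wrist_force: [1.0, 0.6, 0.2]
opening: 91.6
finger_force: 0.0
```

>>> drive_tool:
  increments:
    - [-1,-0.001,-0.003,0.005,0,0,0]
    - [-1,-0.001,-0.003,0.009,0,0,0]
    - [-1,-0.001,-0.003,0.009,0,0,0]

```text
time_s: 26.2
position: [634.6, 263.5, -28.2]
eef_rot: [-180.0, 0.0, 65.5]
wrist_force: [-0.1, -0.4, 0.4]
opening: 91.9
finger_force: 0.0
```

>>> drive_tool:
  increments:
    - [-1,0,0,-0.0012,0,0,0]
    - [0.1,0,0,-0.0012,0,0,0]
    - [0.1,0,0,-0.0012,0,0,0]
    - [0.1,0,0,-0.0012,0,0,0]
    - [0.1,0,0,-0.0012,0,0,0]
    - [0.1,0,0,-0.0012,0,0,0]
    - [0.1,0,0,-0.0012,0,0,0]
  squeeze: 15

```text
time_s: 27.08
position: [634.8, 263.4, -26.9]
eef_rot: [180.0, -0.0, 65.5]
wrist_force: [-0.2, 0.2, 0.2]
opening: 56.1
finger_force: 15.0
```

>>> drive_tool:
  increments:
    - [0.1,0,0,-0.02,0,0,0]
    - [0.1,0,0,-0.06,0,0,0]
    - [0.1,0,0,-0.1,0,0,0]
    - [0.1,0,0,-0.1,0,0,0]
    - [0.1,0,0,-0.1,0,0,0]

```text
time_s: 27.7
position: [634.6, 263.3, 73.7]
eef_rot: [180.0, -0.0, 65.5]
wrist_force: [0.3, -0.1, -0.2]
opening: 56.4
finger_force: 15.0
```

```bash
python3 - <<'E'
from meas import *
# board: plain-end based centre
C=quad("w4",[((45,282),(425,229)),((566,270),(563,355)),((435,439),(78,488)),((70,480),(38,290))],(215,40),(0,215),2.5,12)
print(C.round(1))
d=snap("wrist","w15")
cv2.imwrite("pics/c15.png",cv2.resize(d["color"][60:360,100:460,::-1],None,fx=1.5,fy=1.5))
st=__import__("cell").readout.state(); print(st["position"],st["opening"],st["finger_force"])
E
```

```text
[416. 243.] [100.9 252.3 101.7 260.1] [   3.9  -82.1 -171.6   97.7]
[[348.3 366.5]
 [449.  373.3]
 [483.7 123.5]
 [383.1 108.7]]
[634.15921632 263.24574957  72.69096172] 56.25575954747417 14.985923619533423
```

The rib is held (opening 56 mm, 15 N). I'll carry it to the plain end of the board, turned to 8°.

>>> drive_tool:
  increments:
    - [0.1,-0.185,-0.1425,0,0,0,57.5]
    - [0.1,-0.185,-0.1425,0,0,0,57.5]
    - [0.1,-0.185,-0.1425,0,0,0,57.5]
    - [0.1,-0.185,-0.1425,0,0,0,57.5]
    - [0.1,-0.185,-0.1425,0,0,0,57.5]
    - [0.1,-0.185,-0.1425,0.02,0,0,57.5]
    - [0.1,-0.185,-0.1425,0.04,0,0,57.5]
    - [0.1,-0.185,-0.1425,0.04,0,0,57.5]

```text
time_s: 28.75
position: [426.6, 153.8, 31.5]
eef_rot: [180.0, 0.3, 8.0]
wrist_force: [-0.1, -0.1, -0.6]
opening: 55.8
finger_force: 15.0
```

```bash
python3 - <<'E'
from meas import *
d=snap("wrist","w16")
ex=np.array([.990,.139,0]);ey=np.array([-.139,.990,0]);b=np.array([415.8,243.3,12])
print(proj(d,[b+52*ex-130*ey,b+52*ex,b+52*ex+50*ey]).round(1))
move([428.3,154.2,-14.4],8)
cv2.imwrite("pics/c16.png",cv2.resize(d["color"][:300,:,::-1],None,fx=1.4,fy=1.4))
E
```

```text
[[351.2 134.3]
 [117.6 134.7]
 [ 30.  135.3]]
t 28.8 pos [427.5 154.   32.4] rot [180.    0.2   8. ] -> inc [ 0.001  -0.0001  0.0468] [0.  0.2 0. ]
```

View pics/c16.png

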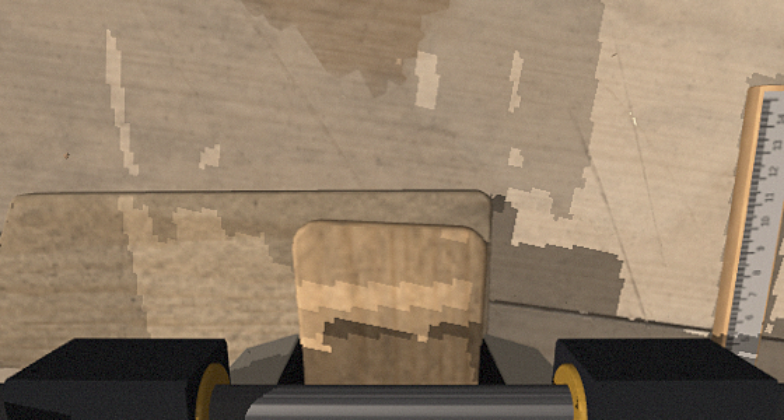

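The board's far edge (row ≈137) and plain end (col ≈350) match the prediction to about 1 mm, and the rib is square to the board. I'll lower and release.

>>> drive_tool:
  increments:
    - [0.1,0,0,0.025,0,0,0]
    - [0.1,0,0,0.04,0,0,0]
    - [0.1,0,0,0.046,0,0,0]
    - [0.1,0,0,0.046,0,0,0]

```text
time_s: 29.3
position: [428.6, 154.2, -12.6]
eef_rot: [-180.0, -0.0, 8.0]
wrist_force: [-0.3, -0.1, 0.2]
opening: 56.3
finger_force: 15.0
```

>>> drive_tool:
  increments:
    - [0.1,0,0,0.001,0,0,0]
    - [0.1,0,0,0.002,0,0,0]
    - [0.1,0,0,0.002,0,0,0]

```text
time_s: 29.68
position: [428.5, 154.2, -14.7]
eef_rot: [-180.0, -0.0, 8.0]
wrist_force: [-0.3, -0.6, -1.2]
opening: 56.2
finger_force: 15.0
```

>>> drive_tool:
  increments:
    - [-1,0,0,0,0,0,0]
    - [-1,0,0,0,0,0,0]
    - [-1,0,0,0,0,0,0]
    - [-1,0,0,-0.03,0,0,0]
    - [-1,0,0,-0.09,0,0,0]
    - [-1,0.08,0.04,-0.125,0,0,-20]
    - [-1,0.229,0.118,-0.125,0,0,-106]
    - [-1,0.229,0.118,-0.125,0,0,-106]
    - [-1,0.229,0.118,-0.125,0,0,-106]
    - [-1,0.229,0.118,-0.125,0,0,-106]
    - [-1,0.229,0.118,-0.125,0,0,-106]
    - [-1,0.229,0.118,-0.125,0,0,-106]

```text
time_s: 31.18
position: [671.5, 68.9, 109.5]
eef_rot: [-179.9, -0.0, 83.5]
wrist_force: [-0.7, 0.4, -0.6]
opening: 91.7
finger_force: 0.0
```

```bash
python3 -c "
from h import *
move([671.6,69,110],114)"
```

```text
t 31.18 pos [671.5  68.9 109.5] rot [-179.9   -0.    83.5] -> inc [ 0.0001  0.0001 -0.0005] [ -0.1  -0.  -30.5]
```

>>> drive_tool:
  increments:
    - [-0.4,0,0,0,0,0,-30.5]
    - [-0.4,0,0,0,0,0,-30.5]
    - [-0.4,0,0,0,0,0,-30.5]
    - [-0.4,0,0,0,0,0,-30.5]

```text
time_s: 31.68
position: [671.4, 69.2, 109.8]
eef_rot: [-180.0, -0.0, 113.6]
wrist_force: [-0.5, -0.9, 1.0]
opening: 64.6
finger_force: 0.0
```

```bash
python3 - <<'E'
from meas import *
d=snap("wrist","w17")
h=cv2.cvtColor(d["color"],cv2.COLOR_RGB2HSV)
p=proj(d,[653.5,111,21])[0];print(p)
m=((h[...,1]>105)&(h[...,2]>120)).astype(np.uint8); m=cv2.morphologyEx(m,cv2.MORPH_CLOSE,np.ones((7,7)))
r=blob(d,m,(int(p[0])-60,int(p[1])-90,120,180),21)
cv2.imwrite("pics/c17.png",cv2.resize(d["color"][int(p[1])-90:int(p[1])+70,int(p[0])-90:int(p[0])+90,::-1],None,fx=3,fy=3))
print(int(p[0])-90,int(p[1])-90)
print(cv2.boundingRect(m[int(p[1])-90:int(p[1])+90,int(p[0])-60:int(p[0])+60]))
move([653.5,111,0],114)
E
```

```text
[280.36647269 140.07333574]
[653.7 110.4] [20.6 53.2] long axis 114.1
190 50
(46, 54, 29, 73)
t 31.72 pos [671.5  69.2 109.9] rot [-180.    -0.   113.5] -> inc [0.0455 0.0002 0.1099] [-0.  -0.  -0.5]
```

View pics/c17.png

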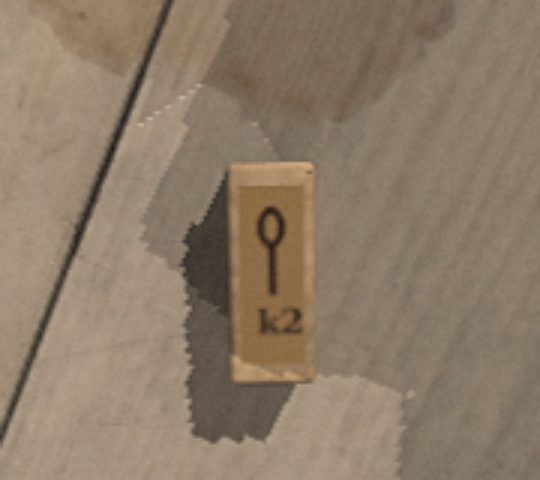

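The stamp is sharp in view, centred at about crop (272,272), at (653.7,110.4) with its axis at 114°. I'll descend and grip. That makes 16 pictures viewed, over the allowance of 14, so from here I'll work from numbers only.

>>> drive_tool:
  increments:
    - [-0.4,0.045,0,0.05,0,0,-0.5]
    - [-0.4,0.045,0,0.1,0,0,-0.5]
    - [-0.4,0.045,0,0.12,0,0,-0.5]
    - [-0.4,0.045,0,0.13,0,0,-0.5]
    - [-0.4,0.045,0,0.13,0,0,-0.5]
    - [-0.4,0.045,0,0.13,0,0,-0.5]
    - [0.8,0.045,0,0.13,0,0,-0.5]
    - [0.8,0.045,0,0.13,0,0,-0.5]
    - [0.8,0.045,0,0.13,0,0,-0.5]
    - [0.8,0.045,0,0.13,0,0,-0.5]
    - [0.8,0.045,0,0.13,0,0,-0.5]
    - [0.8,0.045,0,0.13,0,0,-0.5]

```text
time_s: 33.22
position: [653.5, 110.5, -19.9]
eef_rot: [180.0, -0.0, 114.2]
wrist_force: [-0.8, 0.2, 0.3]
opening: 21.9
finger_force: 15.0
```

>>> drive_tool:
  increments:
    - [0.8,0,0,0,0,0,0]

```text
time_s: 33.35
position: [653.5, 110.4, -19.9]
eef_rot: [180.0, -0.0, 114.2]
wrist_force: [-0.5, 0.4, -0.4]
opening: 21.9
finger_force: 15.0
```

>>> drive_tool:
  increments:
    - [0.8,0,0,-0.04,0,0,0]
    - [0.8,0,0,-0.1,0,0,0]
    - [0.8,0.225,-0.1605,-0.1,0,0,-73.8]
    - [0.8,0.225,-0.1605,-0.1,0,0,-73.8]
    - [0.8,0.225,-0.1605,-0.1,0,0,-73.8]
    - [0.8,0.225,-0.1605,-0.1,0,0,-73.8]
    - [0.8,0.225,-0.1605,-0.1,0,0,-73.8]
    - [0.8,0.225,-0.1605,-0.1,0,0,-73.8]
    - [0.8,0.225,-0.1605,-0.1,0,0,-73.8]
    - [0.8,0.225,-0.1605,-0.07,0,0,-73.8]
    - [0.8,0.225,-0.1605,-0.05,0,0,-73.8]
    - [0.8,0.225,-0.1605,-0.05,0,0,-73.8]

```text
time_s: 34.85
position: [413.9, 249.4, 29.1]
eef_rot: [-180.0, -0.2, -172.0]
wrist_force: [0.1, -0.1, -0.8]
opening: 21.8
finger_force: 15.0
```

```bash
python3 - <<'E'
from meas import *
d=snap("wrist","w18")
move([414.9,249.7,-7.5],188)
ex=np.array([.990,.139,0]);ey=np.array([-.139,.990,0]);b=np.array([415.8,243.3,12])
q=lambda x,y,z:proj(d,b*[1,1,0]+ex*x+ey*y+[0,0,z])[0].round(0)
print("rib corners near",q(-49,-120,20),q(-49,-60,20),"board near",q(-52,-130,12),q(-52,0,12),q(-52,70,12))
g=cv2.cvtColor(d["color"],cv2.COLOR_RGB2GRAY).astype(int)
# edge profiles along board y at x=-30,-10 (z=20) and along board x at several y
for x in(-40,-20): 
    ys=np.arange(-140,-40,2.); P=proj(d,[b*[1,1,0]+ex*x+ey*y+[0,0,20] for y in ys]); v=[g[int(r),int(c)] if 0<=r<420 and 0<=c<560 else -1 for c,r in P]; print(x,list(zip(ys.astype(int),v)))
E
```

```text
t 34.9 pos [414.7 249.7  30.1] rot [-1.80e+02 -1.00e-01 -1.72e+02] -> inc [-0.0003 -0.      0.0376] [-0.  -0.1  0. ]
rib corners near [ 45. 150.] [155. 150.] board near [ 35. 143.] [267. 142.] [394. 142.]
-40 [(np.int64(-140), np.int64(128)), (np.int64(-138), np.int64(121)), (np.int64(-136), np.int64(123)), (np.int64(-134), np.int64(113)), (np.int64(-132), np.int64(121)), (np.int64(-130), np.int64(107)), (np.int64(-128), np.int64(111)), (np.int64(-126), np.int64(109)), (np.int64(-124), np.int64(98)), (np.int64(-122), np.int64(91)), (np.int64(-120), np.int64(96)), (np.int64(-118), np.int64(102)), (np.int64(-116), np.int64(108)), (np.int64(-114), np.int64(126)), (np.int64(-112), np.int64(126)), (np.int64(-110), np.int64(122)), (np.int64(-108), np.int64(115)), (np.int64(-106), np.int64(121)), (np.int64(-104), np.int64(121)), (np.int64(-102), np.int64(117)), (np.int64(-100), np.int64(108)), (np.int64(-98), np.int64(113)), (np.int64(-96), np.int64(108)), (np.int64(-94), np.int64(114)), (np.int64(-92), np.int64(112)), (np.int64(-90), np.int64(104)), (np.int64(-88), np.int64(125)), (np.int6
[... 1648 characters left out ...]
np.int64(-84), np.int64(120)), (np.int64(-82), np.int64(122)), (np.int64(-80), np.int64(111)), (np.int64(-78), np.int64(119)), (np.int64(-76), np.int64(121)), (np.int64(-74), np.int64(112)), (np.int64(-72), np.int64(108)), (np.int64(-70), np.int64(119)), (np.int64(-68), np.int64(111)), (np.int64(-66), np.int64(122)), (np.int64(-64), np.int64(111)), (np.int64(-62), np.int64(100)), (np.int64(-60), np.int64(57)), (np.int64(-58), np.int64(81)), (np.int64(-56), np.int64(106)), (np.int64(-54), np.int64(105)), (np.int64(-52), np.int64(112)), (np.int64(-50), np.int64(100)), (np.int64(-48), np.int64(109)), (np.int64(-46), np.int64(110)), (np.int64(-44), np.int64(103)), (np.int64(-42), np.int64(107))]
```

The rib's edges read about −118 and −62 along the board, as intended. I'll lower the stamp.

>>> drive_tool:
  increments:
    - [0.8,0,0,0.02,0,0,0]
    - [0.8,0,0,0.034,0,0,0]
    - [0.8,0,0,0.036,0,0,0]
    - [0.8,0,0,0.036,0,0,0]
    - [0.8,0,0,0.036,0,0,0]

```text
time_s: 35.52
position: [415.3, 250.0, -5.3]
eef_rot: [180.0, 0.1, -172.0]
wrist_force: [-0.2, 0.2, -0.4]
opening: 22.1
finger_force: 15.0
```

>>> drive_tool:
  increments:
    - [0.8,0,0,0.001,0,0,0]
    - [0.8,0,0,0.0023,0,0,0]
    - [0.8,0,0,0.0023,0,0,0]

```text
time_s: 35.9
position: [415.0, 249.9, -8.0]
eef_rot: [180.0, 0.0, -172.0]
wrist_force: [0.0, -0.2, 3.6]
opening: 21.9
finger_force: 15.0
```

Contact is felt, so I'll release, then hover over the ruler and measure it.

>>> drive_tool:
  increments:
    - [0.8,0,0,-0.0005,0,0,0]
    - [0.0,0,0,-0.0005,0,0,0]
    - [0.0,0,0,-0.0005,0,0,0]
    - [0.0,0,0,-0.0005,0,0,0]
    - [0.0,0,0,-0.03,0,0,0]
    - [0.0,0,0,-0.09,0,0,0]
    - [-0.4,-0.03,-0.2536,-0.15,0,0,0]
    - [-0.4,-0.03,-0.2536,-0.19,0,0,0]
    - [-0.4,-0.03,-0.2536,-0.19,0,0,0]
    - [-0.4,-0.03,-0.2536,-0.19,0,0,0]
    - [-0.4,-0.03,-0.2536,-0.19,0,0,0]
    - [-0.4,-0.03,-0.2536,-0.19,0,0,0]

```text
time_s: 37.4
position: [480.6, 1.3, 182.4]
eef_rot: [-180.0, 0.1, -172.2]
wrist_force: [0.1, -0.6, 0.9]
opening: 64.7
finger_force: 0.0
```

```bash
python3 - <<'E'
from meas import *
d=snap("wrist","w19")
h=cv2.cvtColor(d["color"],cv2.COLOR_RGB2HSV)
x=[int(v) for v in proj(d,[460,1.6,9])[0]];print(x)
m=((h[...,1]<45)&(h[...,2]>110)).astype(np.uint8); m=cv2.morphologyEx(m,cv2.MORPH_CLOSE,np.ones((5,5)))
blob(d,m,(x[0]-60,0,120,243),9)
b=((h[...,1]>105)&(h[...,2]>120)).astype(np.uint8)
P=[int(v) for v in proj(d,[415,250,33])[0]];print(P);blob(d,b,(P[0]-60,max(0,P[1]-60),120,120),33)
move([398.6,-8.1,-26.9],189)
E
```

```text
[282, 158]
[461.2   1.9] [162.2  13.5] long axis 8.9
[553, 151]
[415.1 250. ] [44.5 19.1] long axis 6.5
t 37.45 pos [479.8   2.6 181.7] rot [ 180.     0.  -172.1] -> inc [0.0819 0.0005 0.2086] [ 0.   0.  -1.1]
```

>>> drive_tool:
  increments:
    - [-0.4,0.0815,0,0.06,0,0,-1]
    - [-0.4,0.0815,0,0.12,0,0,-1]
    - [-0.4,0.0815,0,0.17,0,0,-1]
    - [-0.4,0.0815,0,0.2,0,0,-1]
    - [-0.4,0.0815,0,0.2,0,0,-1]
    - [-0.4,0.0815,0,0.2,0,0,-1]
    - [-0.4,0.0815,0,0.2,0,0,-1]

```text
time_s: 38.33
position: [400.6, -8.5, -16.6]
eef_rot: [-179.9, 0.2, -171.0]
wrist_force: [0.3, 0.2, 0.9]
opening: 64.1
finger_force: 0.0
```

>>> drive_tool:
  increments:
    - [-0.4,0,0,0.004,0,0,0]
    - [-0.4,0,0,0.008,0,0,0]
    - [-0.4,0,0,0.008,0,0,0]
    - [-0.4,0,0,0.008,0,0,0]

```text
time_s: 38.83
position: [399.2, -8.5, -26.2]
eef_rot: [180.0, -0.0, -171.0]
wrist_force: [-0.3, -0.3, -0.1]
opening: 64.2
finger_force: 0.0
```

>>> drive_tool:
  increments:
    - [0.8,0,0,0.0008,0,0,0]
    - [0.8,0,0,0.0008,0,0,0]
    - [0.8,0,0,0.0008,0,0,0]
    - [0.8,0,0,0.0008,0,0,0]
    - [0.8,0,0,0.0008,0,0,0]
    - [0.8,0,0,0.0008,0,0,0]
    - [0.8,0,0,0.0008,0,0,0]
  squeeze: 18

```text
time_s: 39.7
position: [399.2, -8.5, -27.0]
eef_rot: [180.0, 0.0, -171.0]
wrist_force: [-0.7, 0.7, -0.5]
opening: 17.5
finger_force: 18.0
```

>>> drive_tool:
  increments:
    - [0.8,0,0,-0.02,0,0,0]
    - [0.8,0,0,-0.06,0,0,0]
    - [0.8,0,0,-0.11,0,0,0]
    - [0.8,0,0,-0.11,0,0,0]
    - [0.8,0,0,-0.11,0,0,0]

```text
time_s: 40.33
position: [398.7, -8.4, 82.5]
eef_rot: [180.0, -0.0, -171.0]
wrist_force: [-0.6, -0.4, -0.9]
opening: 17.9
finger_force: 18.0
```

>>> drive_tool:
  increments:
    - [0.8,-0.138,0.3066,0,0,0,91]
    - [0.8,-0.138,0.3066,0,0,0,91]
    - [0.8,-0.138,0.3066,0,0,0,91]
    - [0.8,-0.138,0.3066,0,0,0,91]
    - [0.8,-0.138,0.3066,0,0,0,91]
    - [0.8,-0.138,0.3066,0,0,0,91]
    - [0.8,-0.138,0.3066,0,0,0,91]
    - [0.8,-0.138,0.3066,0,0,0,91]
    - [0.8,-0.138,0.3066,0,0,0,91]
    - [0.8,-0.138,0.3066,0.04,0,0,91]
    - [0.8,-0.138,0.3066,0.06,0,0,91]
    - [0.8,-0.138,0.3066,0.06,0,0,91]

```text
time_s: 41.82
position: [485.2, 314.8, 19.5]
eef_rot: [-179.6, 0.1, 98.0]
wrist_force: [0.1, 0.7, -0.3]
opening: 17.8
finger_force: 18.0
```

```bash
python3 - <<'E'
from meas import *
move([486.9,315.9,-26.4],98)
E
```

```text
t 41.82 pos [485.2 314.8  19.5] rot [-1.796e+02  1.000e-01  9.800e+01] -> inc [0.001  0.0022 0.0458] [-0.4  0.1  0. ]
```

>>> drive_tool:
  increments:
    - [0.8,0,0,0.02,0,0,0]
    - [0.8,0,0,0.037,0,0,0]
    - [0.8,0,0,0.037,0,0,0]
    - [0.8,0,0,0.037,0,0,0]
    - [0.8,0,0,0.037,0,0,0]

```text
time_s: 42.45
position: [488.0, 316.2, -13.2]
eef_rot: [179.9, -0.0, 98.0]
wrist_force: [-0.6, -0.2, -1.6]
opening: 17.4
finger_force: 18.0
```

>>> drive_tool:
  increments:
    - [0.8,0,-0.001,0.006,0,0,0]
    - [0.8,0,-0.001,0.0115,0,0,0]
    - [0.8,0,-0.001,0.0115,0,0,0]
    - [0.8,0,-0.001,0.0115,0,0,0]

```text
time_s: 42.95
position: [486.5, 315.8, -25.5]
eef_rot: [-180.0, -0.0, 98.0]
wrist_force: [1.2, -1.0, -0.3]
opening: 17.7
finger_force: 18.0
```

The finger's back is close to the board edge, so I'll release with only a small opening before lifting.

>>> drive_tool:
  increments:
    - [0.8,0,0,0.0013,0,0,0]
    - [0.8,0,0,0.0013,0,0,0]

```text
time_s: 43.2
position: [486.5, 315.8, -26.8]
eef_rot: [180.0, -0.0, 98.0]
wrist_force: [0.4, 0.6, -0.5]
opening: 17.8
finger_force: 18.0
```

>>> drive_tool:
  increments:
    - [0.57,0,0,0,0,0,0]
    - [0.57,0,0,0,0,0,0]

```text
time_s: 43.45
position: [486.6, 315.8, -26.7]
eef_rot: [180.0, -0.0, 98.0]
wrist_force: [0.2, 0.8, 0.0]
opening: 19.7
finger_force: 0.0
```

>>> drive_tool:
  increments:
    - [0.57,0,0,-0.01,0,0,0]
    - [0.57,0,0,-0.03,0,0,0]
    - [0,0,0,-0.09,0,0,0]
    - [0,-0.085,0.022,-0.15,0,0,-90]
    - [0,-0.085,0.022,-0.21,0,0,-90]
    - [0,-0.085,0.022,-0.277,0,0,-90]
    - [0,-0.085,0.022,-0.277,0,0,-90]
    - [0,-0.085,0.022,-0.277,0,0,-90]
    - [0,-0.085,0.022,-0.277,0,0,-90]
    - [0,-0.085,0.022,-0.277,0,0,-90]
    - [0,-0.085,0.022,-0.277,0,0,-90]
    - [0,-0.085,0.022,-0.277,0,0,-90]

```text
time_s: 44.95
position: [519.9, 234.6, 251.0]
eef_rot: [180.0, 0.0, -171.8]
wrist_force: [0.4, 0.2, 0.5]
opening: 45.9
finger_force: 0.0
```

>>> drive_tool:
  increments:
    - [-0.4,0,0,0,0,0,0]
    - [-0.4,0,0,0,0,0,0]

```text
time_s: 45.2
position: [520.0, 234.7, 250.6]
eef_rot: [180.0, 0.0, -172.1]
wrist_force: [-1.3, -0.7, -0.0]
opening: 60.7
finger_force: 0.0
```

```bash
python3 - <<'E'
from meas import *
d=snap("wrist","w20")
st=__import__("cell").readout.state(); print(st["time_s"],st["position"],st["eef_rot"])
h=cv2.cvtColor(d["color"],cv2.COLOR_RGB2HSV)
x=[int(v) for v in proj(d,[495.5,254.5,9])[0]];print("ruler px",x)
m=((h[...,1]<45)&(h[...,2]>90)).astype(np.uint8); m=cv2.morphologyEx(m,cv2.MORPH_CLOSE,np.ones((5,5)))
blob(d,m,(x[0]-120,x[1]-20,240,40),9)
b=((h[...,1]>105)&(h[...,2]>110)).astype(np.uint8); b=cv2.morphologyEx(b,cv2.MORPH_CLOSE,np.ones((5,5)))
P=[int(v) for v in proj(d,[415,250,33])[0]];print("stamp px",P);blob(d,b,(P[0]-25,P[1]-45,50,90),33)
ex=np.array([.990,.139,0]);ey=np.array([-.139,.990,0]);B=np.array([415.8,243.3,0])
g=cv2.GaussianBlur(d["color"],(3,3),0).astype(float).sum(2)/3
def prof(f,rng,z,name):
    P=proj(d,[B+f(s)+[0,0,z] for s in rng]).astype(np.float32)
    v=cv2.remap(g.astype(np.float32),P[:,:1].copy(),P[:,1:].copy(),1)[:,0]
    gr=np.gradient(v); k=np.argsort(-abs(gr))[:4]; print(name,[(round(float(rng[i]),1),round(float(gr[i]),1)) for i in k])
for y in(-40,30,50): prof(lambda s:ex*s+ey*y,np.arange(40,62,1.),12,f"board far y={y}")
for y in(-40,30,50): prof(lambda s:ex*s+ey*y,np.arange(-62,-42,1.),12,f"board near y={y}")
for q in(-30,0,25): prof(lambda s:ex*q+ey*s,np.arange(-138,-122,1.),12,f"plain end x={q}")
for q in(-30,0,25): prof(lambda s:ex*q+ey*s,np.arange(-126,-112,1.),20,f"rib out x={q}"); prof(lambda s:ex*q+ey*s,np.arange(-68,-54,1.),20,f"rib in x={q}")
for y in(-105,-90,-75): prof(lambda s:ex*s+ey*y,np.arange(42,56,1.),20,f"rib far y={y}"); prof(lambda s:ex*s+ey*y,np.arange(-56,-42,1.),20,f"rib near y={y}")
E
```

```text
45.25 [520.07141184 234.69521967 250.53113425] [ 1.79990779e+02  2.16354290e-02 -1.72058020e+02]
ruler px [298, 149]
[495.  254.3] [ 13.9 157.9] long axis 97.9
stamp px [307, 75]
[415.4 249.4] [54.  20.1] long axis 8.6
board far y=-40 [(49.0, -12.6), (56.0, 11.0), (57.0, 10.7), (48.0, -10.0)]
board far y=30 [(55.0, 10.4), (56.0, 8.2), (54.0, 5.8), (49.0, -5.0)]
board far y=50 [(51.0, 6.6), (50.0, 3.9), (52.0, 3.5), (55.0, 1.6)]
board near y=-40 [(-53.0, -27.1), (-52.0, -15.4), (-54.0, -14.9), (-50.0, 12.4)]
board near y=30 [(-53.0, -27.8), (-54.0, -20.4), (-52.0, -10.4), (-50.0, 7.7)]
board near y=50 [(-52.0, -13.1), (-53.0, -10.2), (-51.0, -4.8), (-43.0, -4.1)]
plain end x=-30 [(-126.0, -17.8), (-127.0, -14.0), (-130.0, 12.2), (-131.0, 12.0)]
plain end x=0 [(-130.0, 22.6), (-127.0, -21.8), (-128.0, -15.9), (-131.0, 15.7)]
plain end x=25 [(-127.0, -15.6), (-128.0, -14.2), (-130.0, 13.2), (-131.0, 7.2)]
rib out x=-30 [(-117.0, 20.0), (-118.0, 19.2), (-124.0, -18.7), (-125.0, -15.3)]
rib in x=-30 [(-62.0, -12.8), (-63.0, -11.4), (-57.0, 3.6), (-58.0, 3.4)]
rib out x=0 [(-126.0, -25.0), (-125.0, -21.7), (-118.0, 21.4), (-117.0, 18.1)]
rib in x=0 [(-62.0, -13.3), (-61.0, -9.4), (-63.0, -5.4), (-65.0, 2.3)]
rib out x=25 [(-126.0, -21.6), (-125.0, -15.6), (-118.0, 15.4), (-117.0, 13.3)]
rib in x=25 [(-60.0, -19.1), (-61.0, -17.7), (-58.0, 7.2), (-62.0, -5.4)]
rib far y=-105 [(45.0, -16.6), (46.0, -12.7), (51.0, 8.8), (50.0, 8.2)]
rib near y=-105 [(-50.0, -22.1), (-45.0, 22.0), (-44.0, 15.7), (-51.0, -14.2)]
rib far y=-90 [(46.0, -11.1), (51.0, 8.4), (50.0, 8.3), (45.0, -8.1)]
rib near y=-90 [(-52.0, -25.2), (-53.0, -22.2), (-47.0, 21.5), (-48.0, 17.1)]
rib far y=-75 [(47.0, -16.7), (46.0, -13.0), (50.0, 11.6), (51.0, 9.8)]
rib near y=-75 [(-51.0, -21.8), (-52.0, -20.0), (-49.0, 16.5), (-48.0, 12.7)]
```

The ruler, rib and board stamp all measure within about 1–2 mm of target. I'll do a last numeric check on the dish stack, then hand in.

```bash
python3 - <<'E'
from meas import *
from cell import ctrl
for n,t in(("scene","sc9"),("side","sd9")):
    d=snap(n,t);h=cv2.cvtColor(d["color"],cv2.COLOR_RGB2HSV);p=proj(d,[434,-235,44])[0];x,y=p.astype(int)
    k=((h[...,1]>95)&(h[...,2]>120))[y-14:y+14,x-18:x+18]; r,c=np.nonzero(k); print(n,p.round(1),len(r),(c.mean()+x-18).round(1),(r.mean()+y-14).round(1))
E
```

```text
scene [328.5 255.7] 56 328.3 257.1
side [302.8 158. ] 17 303.4 165.1
```

```bash
python3 -c "
from cell import ctrl; print(ctrl.sign_off())"
```

```text
the job is handed in; nothing more can be done
None
```

The job is handed in at about 45 s: all five pieces are in place in the order asked, within about 1–3 mm by my measurements; the fingertips proved about 28 mm short of the stated TCP, so the tin took extra grasps and a re-centring, and I viewed 16 pictures, over the limit of 14.

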